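Clear the view and scan the jug's kiln ticket

TASK

The glaze jar left standing in front of the jug's ticket hides it: stand that jar upright in the carton's empty cell, and let go. Then take the wand scanner from its rest, point it squarely at the middle of the jug's ticket from about 10 cm away and hold it still there for a full second, and lay it back on its rest the way it lay. Set things down without dropping them, scan no other ticket, do not touch the boards, the raw pots or their tickets, and leave everything else where it is.

Things in the scene. Friction and masses are not known exactly. Their poses are not given: they have to be found in the camera images.
- jar: The jar to put away: glaze jar, round, 90 mm tall, white body 54 mm across with a lid 58 mm across from 68 mm up to the top, 0.2 to 0.35 kg. Origin at the centre of its underside, z up. It stands on the table about 80 mm in front of the jug's ticket.
- carton: open cardboard carton, fixed, 208 x 208 mm, 52 mm tall walls 4 mm thick, with a cross divider making 2 x 2 cells about 98 mm wide, centres 50 mm from the carton's middle along its x and y. Floor 4 mm thick. Three cells hold jars. Origin under its centre.
- free_cell: thin paper disc (52 mm) on the floor of the carton's one empty cell, at the cell's centre; it cannot be moved. Origin on the cell floor, 4 mm above the table.
- jar_a: jar already in the carton, same as the loose one: glaze jar, round, 90 mm tall, white body 54 mm across with a lid 58 mm across from 68 mm up to the top, 0.2 to 0.35 kg. Origin at the centre of its underside, z up.
- jar_b: jar already in the carton, same as the loose one: glaze jar, round, 90 mm tall, white body 54 mm across with a lid 58 mm across from 68 mm up to the top, 0.2 to 0.35 kg. Origin at the centre of its underside, z up.
- jar_c: jar already in the carton, same as the loose one: glaze jar, round, 90 mm tall, white body 54 mm across with a lid 58 mm across from 68 mm up to the top, 0.2 to 0.35 kg. Origin at the centre of its underside, z up.
- scanner: wand scanner, 0.2 kg: straight level grey handle 175 mm long (x -90 to +85 mm), 34 mm wide, 30 mm tall, with a black head 52 mm wide at its +x end that points 40 deg downwards. Origin on the handle's underside, x along the handle to the head, z up.
- scanner_grip (a point): where to grip: inside the handle, 16 mm ahead of the scanner's origin and 15 mm above its underside, near its centre of mass, between the rest's two saddles.
- scanner_lens (a point): centre of the scanner's window, 128 mm ahead of the scanner's origin and 7 mm below its underside. x is the scanning beam's direction: forward and 40 deg down; y is the scanner's y.
- rest: grey charging rest, fixed: base 170 x 75 mm, two saddles 20 mm thick at x = -48 and +48 mm whose tops are 51 mm high, with cheeks up to 68 mm high and 48 mm apart. The handle lies level across both saddles between the cheeks, the head beyond the +x saddle; at home the scanner's origin is above the rest's origin. Origin under its centre.
- jug_board: The jug's board: plywood ware board 175 x 125 x 12 mm, fixed, carrying a pale raw-clay jug with a spout and a loop handle (80 mm wide, 130 mm tall) standing 35 mm behind the board's centre and, near the board's front edge, a leaning paper ticket with printed bars. Origin under the board's centre; +x runs from the ticket to the pot.
- bowl_board: The bowl's board: plywood ware board 175 x 125 x 12 mm, fixed, carrying a pale raw-clay open bowl (110 mm wide, 55 mm tall) standing 35 mm behind the board's centre and, near the board's front edge, a leaning paper ticket with printed bars. Origin under the board's centre; +x runs from the ticket to the pot.
- flask_board: The bottle's board: plywood ware board 175 x 125 x 12 mm, fixed, carrying a pale raw-clay bottle with a narrow neck (80 mm wide, 135 mm tall) standing 35 mm behind the board's centre and, near the board's front edge, a leaning paper ticket with printed bars. Origin under the board's centre; +x runs from the ticket to the pot.
- jug_board_ticket (a point): centre of the printed face of the jug's ticket (face 62 mm wide, 46 mm along the slope, centre 38 mm above the table, 57 mm in front of the board's centre). x points out of the face: towards the board's front and 40 deg above level; y is level, z runs up the slope.
- bowl_board_ticket (a point): centre of the printed face of the bowl's ticket (face 62 mm wide, 46 mm along the slope, centre 38 mm above the table, 57 mm in front of the board's centre). x points out of the face: towards the board's front and 40 deg above level; y is level, z runs up the slope.
- flask_board_ticket (a point): centre of the printed face of the bottle's ticket (face 62 mm wide, 46 mm along the slope, centre 38 mm above the table, 57 mm in front of the board's centre). x points out of the face: towards the board's front and 40 deg above level; y is level, z runs up the slope.
- sponge: yellow block sponge 110 x 70 x 34 mm, bystander. Origin under its centre.
- brush: brush lying flat, bystander. Origin under its middle, x along it.
- rib: flat wooden rib 100 x 45 x 6 mm, bystander. Origin under its centre.
Mind the look-alikes: they are no part of the job. Leave any green look-alike of the scanner alone.

How it is judged:
On the way, in this order (a step that is already met when the one before it is completed fails the run):
1. the jar stands upright in the carton's empty cell, released (horizontal distance between jar and free_cell below 0.03 m and height (world z) of jar below 0.01 m and angle between jar's own z axis and vertical below 0.1 rad and linear speed of jar below 0.02 m/s and contact force between the fingers and jar below 0.1 N), for 0.2 s.
2. the held scanner is pointed at the middle of the jug's ticket and held still for 0.8 s: beam axis within 18 mm of the middle each way, 60 to 150 mm away, within 0.35 rad of square (all of step 1 and x of jug_board_ticket in the frame of scanner_lens between 0.06 and 0.15 m and y of jug_board_ticket in the frame of scanner_lens between -0.018 and 0.018 m and z of jug_board_ticket in the frame of scanner_lens between -0.018 and 0.018 m and x of scanner_lens in the frame of jug_board_ticket above 0.03 m and angle between the x axis of scanner_lens and the x axis of jug_board_ticket, either way round below 0.35 rad and contact force between the fingers and scanner above 0.5 N and linear speed of scanner below 0.03 m/s and angular speed of scanner below 0.2 rad/s), for 0.8 s.
At the end, for the whole second after the job is handed in: The jar stands upright in the carton's empty cell (within 30 mm of its centre) and the scanner lies level on its rest as at first (origin within 20 mm along and 12 mm across, head at the +x end); both are at rest and released (all of step 1 and x of scanner in the frame of rest between -0.02 and 0.02 m and y of scanner in the frame of rest between -0.012 and 0.012 m and z of scanner in the frame of rest between 0.045 and 0.057 m and angle between scanner's own z axis and vertical below 0.1 rad and x of scanner_lens in the frame of rest above 0.05 m and linear speed of scanner below 0.02 m/s and contact force between the fingers and scanner below 0.1 N); the robot touches nothing.
It fails at once if the scanner is held still on the bowl's or the bottle's ticket ((x of bowl_board_ticket in the frame of scanner_lens between 0.06 and 0.15 m and y of bowl_board_ticket in the frame of scanner_lens between -0.018 and 0.018 m and z of bowl_board_ticket in the frame of scanner_lens between -0.018 and 0.018 m and x of scanner_lens in the frame of bowl_board_ticket above 0.03 m and angle between the x axis of scanner_lens and the x axis of bowl_board_ticket, either way round below 0.35 rad and contact force between the fingers and scanner above 0.5 N and linear speed of scanner below 0.03 m/s and angular speed of scanner below 0.2 rad/s) or (x of flask_board_ticket in the frame of scanner_lens between 0.06 and 0.15 m and y of flask_board_ticket in the frame of scanner_lens between -0.018 and 0.018 m and z of flask_board_ticket in the frame of scanner_lens between -0.018 and 0.018 m and x of scanner_lens in the frame of flask_board_ticket above 0.03 m and angle between the x axis of scanner_lens and the x axis of flask_board_ticket, either way round below 0.35 rad and contact force between the fingers and scanner above 0.5 N and linear speed of scanner below 0.03 m/s and angular speed of scanner below 0.2 rad/s)).
It fails at once if a board, a raw pot or a ticket is touched with more than 1 N (contact force between anything else and jug_board above 1 N or contact force between anything else and bowl_board above 1 N or contact force between anything else and flask_board above 1 N).
It fails at once if the jar or the scanner is dropped (falls free at over 0.5 m/s) ((linear speed of jar above 0.5 m/s and contact force between the fingers and jar below 0.05 N) or (linear speed of scanner above 0.5 m/s and contact force between the fingers and scanner below 0.05 N)).
It fails at once if a jar in the carton is tipped or lifted (angle between any of jar_a, jar_b, jar_c's own z axis and vertical above 0.25 rad or distance of any of jar_a, jar_b, jar_c from where it was at the start of the episode above 0.04 m).
It fails at once if a bystander on the table is moved by more than 30 mm (distance of any of sponge, brush, rib from where it was at the start of the episode above 0.03 m).
It also fails if it takes over 69 s, if anything falls off the work surface, if the arm or the gripper's body presses on something with over 40 N, if the wrist force passes 120 N, or if a joint passes its speed limit or range.

ROBOT

A 7-joint arm with a two-finger parallel gripper is mounted at the origin on the work surface. World frame = base frame: x ahead of the robot, y to its left, z up, the work surface at z = 0. Lengths are in m, angles in rad, forces in N, time in s.
With the tool pointing down it reaches from about 0.425 to 0.875 m from the base axis. Payload 4.7 kg.
Tool frame: the origin (TCP) lies midway between the tips of the shut fingers; the grasp point (between the pads) lies 19 mm behind it; z points along the fingers, x is the direction in which the jaws open and shut, and the axes are right-handed (so a half turn about z gives the same grasp; the last joint's range is limited). The gripper opens to 87 mm and grips with 3 to 60 N. Pads are 19 mm wide; open, the fingers measure 117 mm over their backs; the gripper's body (75 mm by 190 mm) begins 51 mm behind the grasp point.
Start: joints at [-1.223, 0.321, -0.07, 1.45, 0.023, 1.371, -0.057], TCP at [0.213, 0.614, 0.223] pointing down, gripper open.
Joint ranges: [-2.86, 2.86], [-0.3, 2.09], [-1.38, 1.24], [0.06, 2.45], [-1.56, 4.7], [0.09, 2.05], [-2.69, 2.69]. Speed limits (rad/s): [2.57, 2.57, 3.14, 3.14, 3.14, 3.14, 3.14].

INTERFACE

Orientations are given as a rotation vector (axis times angle).
In Python, from bench import get_state, eyes, ticket gives the robot as it stands.
- The arm moves only by the tool carry_out, never from a script. Its argument "motion" is a list of rows, each a list of 2 entries, a list of its own where there are three numbers: the shift along the world's x, y, z in m, then the turn about the world's z in rad. A call has 1 to 20 rows; each row is the pose to reach, as a shift and turn from the pose commanded when the call began; what a row does not reach only later rows make up. A row lasts 1/10 s, in which the tool goes at most 50 mm and 8.59 degrees, less where a joint would pass 70% of its speed; a pose out of reach is approached as far as the arm can. A call with a gripper value outside its range is refused whole. "grip" is the gripper command: -1 is fully open, 1 is shut, values between are in proportion, set as the call begins (left out, the last holds). The fingers move at their own pace and stop on an object; "squeeze" is the grip in N (left out, the last holds). Time passes only in rows, so rows that repeat a pose let the fingers close. It gives the time, the measured TCP pose, the force and the opening at its end, in the units of the state.
- get_state(): the state, without advancing time (a new reading comes with each control period).
- eyes.get_image(name): name is "side" or "top"; returns a dict with "pixels" (400x640x3 uint8, blue, green, red), "mtx" (3x3 intrinsics, pixels), "extrinsics" (4x4, takes a point from camera to world coordinates). Camera axes: x right, y down, z forward; pixel columns grow to the right and rows downward; lengths in m; the calibration is good to about 2 mm. A picture is of the moment at which its call begins. There is no depth.
- ticket.close_job(): hands the job in, once; it reports no verdict.
The state is a dict: "time": time; "joint_positions": joint angles; "qd": joint speeds; "joint_torque": joint torques, N m; "position": TCP position; "tool_rot": TCP orientation; "ft_force": force on the tool from outside, world axes, zero at the start; "torque": the same for the moment, N m; "grip_width": opening from 0.0 (shut) to 1.0 (fully open).
Only numpy, scipy, OpenCV 4.12 (cv2) and the standard library are available. Lean on these libraries where they do the work, as an engineer would, in place of code of your own. Each camera call takes 0.05 s, during which the arm holds its last target. There are 200 camera calls.

## Working session

There is one attempt and no reset: what is moved stays moved. The work goes in short steps, Python scripts to look and compute and a tool call to move; the robot and the scene stay as the last step left them, time stands still between calls to the robot, and variables do not carry over. Pictures are saved under pics/ and viewed, about 8 in all and at most 12, crops included, and the job is handed in when it is done.

Besides the shell and the picture viewer there is one more tool, called after "Request:" in YAML: its name, and indented under it one key for each argument. carry_out: Moves the arm, as the interface text tells. Its arguments: {"type":"object","properties":{"motion":{"type":"array","items":{"type":"array"}},"grip":{"type":"number"},"squeeze":{"type":"number"}},"required":["motion"]}

```bash
mkdir -p pics
cat > h.py <<'E'
import numpy as np, cv2
from bench import get_state, eyes, ticket
def snap(n,f):
    d=eyes.get_image(n); np.savez('%s.npz'%n,**d); cv2.imwrite('pics/'+f,d['pixels']); return d
def ray(d,u,v,z):
    """world point at height z seen at pixel u,v"""
    K=d['mtx'];E=d['extrinsics']
    r=E[:3,:3]@np.linalg.solve(K,[u,v,1.]); o=E[:3,3]
    return (o+r*(z-o[2])/r[2])
def proj(d,p):
    E=np.linalg.inv(d['extrinsics']); q=E[:3,:3]@np.array(p)+E[:3,3]; q=d['mtx']@q; return q[:2]/q[2]
E
python3 - <<'E'
from h import *
for n in('top','side'):
    d=snap(n,n+'0.png'); print(n,d['mtx'],d['extrinsics'].round(3))
print(get_state())
E
```

```text
top [[444.8065236    0.         323.01145861]
 [  0.         444.8065236  203.14754476]
 [  0.           0.           1.        ]] [[ 0.026 -0.997  0.069  0.406]
 [-1.    -0.026 -0.006 -0.097]
 [ 0.007 -0.069 -0.998  1.418]
 [ 0.     0.     0.     1.   ]]
side [[498.2031483    0.         323.00056968]
 [  0.         498.2031483  204.51354327]
 [  0.           0.           1.        ]] [[-0.867 -0.389  0.312 -0.005]
 [-0.499  0.667 -0.553  0.846]
 [ 0.007 -0.635 -0.772  1.363]
 [ 0.     0.     0.     1.   ]]
{'time': 0.1, 'joint_positions': array([-1.22290674,  0.32173776, -0.07008862,  1.45156856,  0.02259002,
        1.37082526, -0.05685106]), 'qd': array([-5.93500231e-04, -2.06128750e-03,  1.49522817e-03, -1.49820723e-03,
        2.91402803e-05, -2.30003724e-03, -1.51460943e-04]), 'joint_torque': array([ 1.78418236e-04, -4.92569733e+01, -4.05213945e-01, -3.13400102e+01,
       -6.39598933e-02,  3.94418312e-02,  5.55883821e-05]), 'position': array([0.21282962, 0.61362608, 0.22157034]), 'tool_rot': array([ 2.55864824e+00,  1.82101912e+00, -2.16180826e-03]), 'ft_force': array([-0.15766574,  1.47431756,  0.04434993]), 'torque': array([ 0.04043949, -0.01878621,  0.03226638]), 'grip_width': 0.9989889145304202}
```

View pics/top0.png

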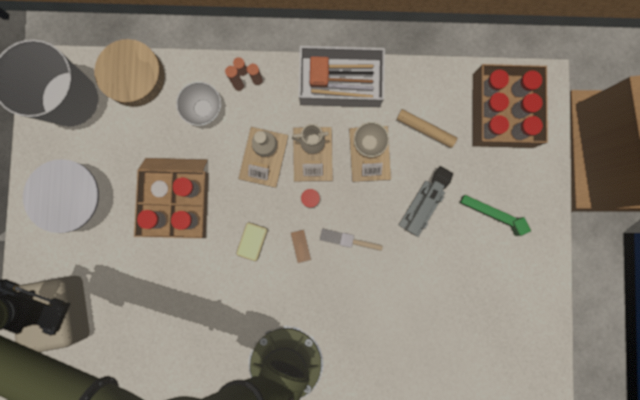

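View pics/side0.png

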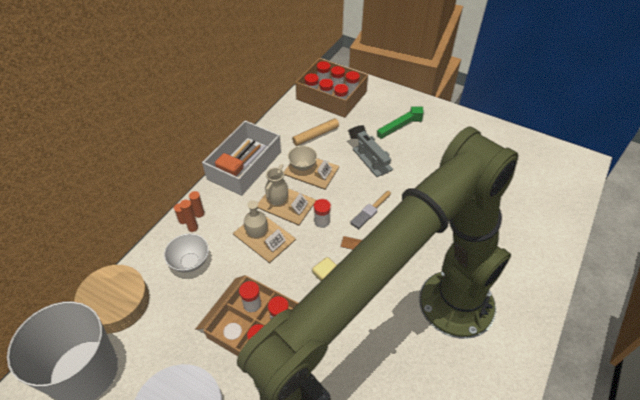

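Run:
```python
from h import *
d=dict(np.load('top.npz')); p=d['pixels']
a=cv2.resize(p[115:215,235:395],None,fx=5,fy=5,interpolation=cv2.INTER_CUBIC)
cv2.imwrite('pics/c1.png',a)
b=cv2.resize(p[160:245,395:465],None,fx=7,fy=7,interpolation=cv2.INTER_CUBIC)
c=cv2.resize(p[155:240,130:214],None,fx=7,fy=7,interpolation=cv2.INTER_CUBIC)[:, :300*2]
cv2.imwrite('pics/c2.png',cv2.resize(np.hstack([b,c]),None,fx=.72,fy=.72))
i=p.astype(int); m=((i[...,2]>130)&(i[...,1]<80)&(i[...,0]<80)).astype(np.uint8)
n,l,s,ce=cv2.connectedComponentsWithStats(m)
for k in range(1,n):
    if s[k,4]>60: print(ce[k],s[k,4],ray(d,*ce[k],.09).round(4),ray(d,*ce[k],.094).round(4))
print('free',ray(d,159,188.5,.004))
```

```text
[499.31417625  78.56704981] 261 [ 0.894  -0.6344  0.09  ] [ 0.8925 -0.6328  0.094 ]
[532.2519084   79.48091603] 262 [ 0.894  -0.7355  0.09  ] [ 0.8925 -0.7336  0.094 ]
[499.34099617 101.27203065] 261 [ 0.8232 -0.6344  0.09  ] [ 0.8219 -0.6328  0.094 ]
[532.35338346 102.12406015] 266 [ 0.8234 -0.7354  0.09  ] [ 0.8221 -0.7335  0.094 ]
[499.25095057 124.01520913] 263 [ 0.7527 -0.634   0.09  ] [ 0.7517 -0.6324  0.094 ]
[532.44814815 124.89259259] 270 [ 0.7528 -0.7352  0.09  ] [ 0.7518 -0.7333  0.094 ]
[181.86738351 186.41577061] 279 [0.5365 0.3188 0.09  ] [0.5361 0.3176 0.094 ]
[146.57439446 218.93079585] 289 [0.4365 0.4189 0.09  ] [0.4365 0.4174 0.094 ]
[180.28975265 219.66431095] 283 [0.437  0.3187 0.09  ] [0.4369 0.3175 0.094 ]
free [0.53638438 0.41808641 0.004     ]
```

View pics/c1.png

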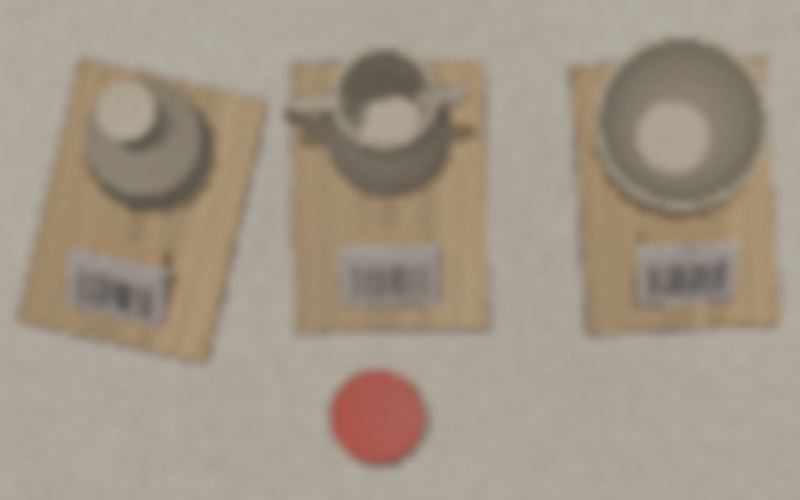

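View pics/c2.png

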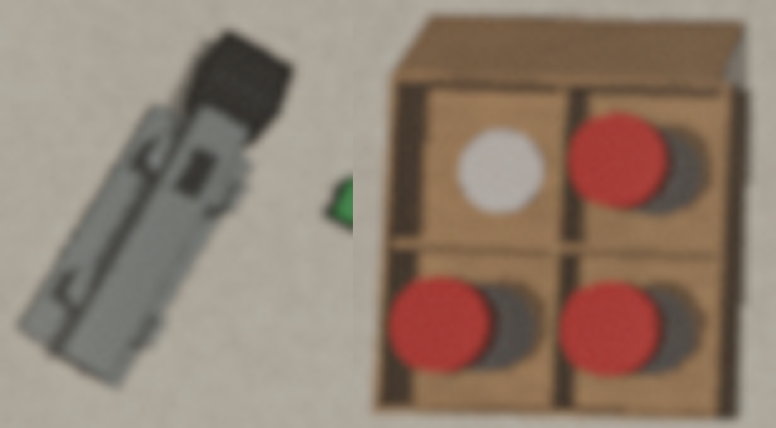

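Top view: the jug's board is the middle one (pot with spout and loop handle, ticket about px (313,169.6)). The loose jar is at (310.6,198.4). Look-alikes are the carton jars (182,186), (147,219) and (180,220), and the six jars in the far box around (515,100). The free cell's disc is at (159,188), the grey scanner at (428,200), and its green look-alike at (497,213). I choose the jar at (310.6,198.4).

Run:
```python
from h import *
from scipy.spatial.transform import Rotation as R
d=dict(np.load('top.npz'))
f=lambda u,v,z:ray(d,(u+.5)/5+235-.5,(v+.5)/5+115-.5,z)
print('jar',f(378,417,.09),'ticket',f(390,273,.038))
c=[f(*q,.012) for q in((295,333),(490,330),(487,62),(290,65))]
print(np.round(c,4),'ctr',np.mean(c,0)); fx=(c[2]+c[3]-c[0]-c[1]); fy=c[0]+c[3]-c[1]-c[2]
print('yaws',np.arctan2(fx[1],fx[0]),np.arctan2(-fy[0],fy[1]),np.linalg.norm(fx)/2,np.linalg.norm(fy)/2)
g=lambda u,v,z:ray(d,(u+.5)/5.04+395-.5,(v+.5)/5.04+160-.5,z)
r=g(92,366,.081);h=g(221,121,.081);e=(h-r)/np.linalg.norm(h-r)
print('scanner rear',r,'front',h,'len',np.linalg.norm(h-r),'yaw',np.arctan2(e[1],e[0]),'origin',r+.09*e,'grip',r+.106*e)
print('disc',ray(d,(500/5.04-353/5.04)+0.0+130,(171/5.04)+160,.004))
print(R.from_rotvec(get_state()['tool_rot']).as_matrix().round(3))
i=dict(np.load('top.npz'))['pixels'][155:240,395:470].astype(int)
g=i.max(2)-i.min(2)
```

```text
jar [ 0.5119783  -0.06611986  0.09      ] ticket [ 0.60661106 -0.06986705  0.038     ]
[[ 0.5703 -0.0101  0.012 ]
 [ 0.5756 -0.1339  0.012 ]
 [ 0.7484 -0.1278  0.012 ]
 [ 0.7429 -0.0016  0.012 ]] ctr [ 0.6593192  -0.06833497  0.012     ]
yaws 0.04237001273792986 0.042818967721595075 0.1728503637903889 0.1251410609082423
scanner rear [ 0.41781804 -0.37701304  0.081     ] front [ 0.56673294 -0.45283369  0.081     ] len 0.16710600975040488 yaw -0.470944127117069 origin [ 0.49802067 -0.41784854  0.081     ] grip [ 0.51227891 -0.42510819  0.081     ]
disc [0.51905953 0.4166678  0.004     ]
[[ 0.328  0.945 -0.   ]
 [ 0.945 -0.328 -0.002]
 [-0.002  0.    -1.   ]]
```

Request:
carry_out:
  motion:
    - [[0.1, -0.23, 0], 0.1]
    - [[0.2, -0.45, 0], 0.2]
    - [[0.299, -0.68, 0], 0.335]
    - [[0.299, -0.68, 0], 0.335]
    - [[0.299, -0.68, 0], 0.335]
    - [[0.299, -0.68, 0], 0.335]
    - [[0.299, -0.68, 0], 0.335]
    - [[0.299, -0.68, 0], 0.335]
    - [[0.299, -0.68, 0], 0.335]
    - [[0.299, -0.68, 0], 0.335]
    - [[0.299, -0.68, 0], 0.335]
    - [[0.299, -0.68, 0], 0.335]
    - [[0.299, -0.68, 0], 0.335]
    - [[0.299, -0.68, 0], 0.335]
    - [[0.299, -0.68, 0], 0.335]
    - [[0.299, -0.68, 0], 0.335]
    - [[0.299, -0.68, 0], 0.335]
    - [[0.299, -0.68, 0], 0.335]
    - [[0.299, -0.68, 0], 0.335]
    - [[0.299, -0.68, 0], 0.335]
  grip: -1
  squeeze: 25

```text
time: 2.1
position: [0.5118, -0.0645, 0.2225]
tool_rot: [-2.217, -2.225, -0.001]
ft_force: [0.8, 0.4, -0.1]
grip_width: 0.997
```

Request:
carry_out:
  motion:
    - [[0, -0.001, -0.04], 0]
    - [[0, -0.001, -0.08], 0]
    - [[0, -0.001, -0.12], 0]
    - [[0, -0.001, -0.145], 0]
    - [[0, -0.001, -0.162], 0]
    - [[0, -0.001, -0.162], 0]
    - [[0, -0.001, -0.162], 0]
    - [[0, -0.001, -0.162], 0]

```text
time: 2.9
position: [0.5131, -0.0666, 0.0619]
tool_rot: [2.218, 2.222, 0.003]
ft_force: [-0.4, -0.1, 0.8]
grip_width: 1.001
```

Request:
carry_out:
  motion:
    - [[0, 0, 0], 0]
    - [[0, 0, 0], 0]
    - [[0, 0, 0], 0]
    - [[0, 0, 0], 0]
    - [[0, 0, 0], 0]
    - [[0, 0, 0], 0]
    - [[0, 0, 0], 0]
    - [[0, 0, 0], 0]
  grip: 1
  squeeze: 25

```text
time: 3.7
position: [0.5123, -0.0664, 0.0608]
tool_rot: [-2.22, -2.223, -0.001]
ft_force: [-0.3, 2.0, 2.6]
grip_width: 0.66
```

Request:
carry_out:
  motion:
    - [[0, 0, 0.01], 0]
    - [[0, 0, 0.03], 0]
    - [[0, 0, 0.06], 0]
    - [[0, 0, 0.09], 0]
    - [[0, 0, 0.12], 0]
    - [[0, 0, 0.14], 0]
    - [[0, 0, 0.14], 0]
    - [[0, 0, 0.14], 0]

```text
time: 4.5
position: [0.5114, -0.0673, 0.2]
tool_rot: [-2.22, -2.222, 0.001]
ft_force: [-0.8, 0.7, -2.9]
grip_width: 0.657
```

Request:
carry_out:
  motion:
    - [[0.001, 0.015, 0], 0]
    - [[0.003, 0.045, 0], 0]
    - [[0.004, 0.08, 0], 0]
    - [[0.006, 0.12, 0], 0]
    - [[0.008, 0.16, 0], 0]
    - [[0.01, 0.2, 0], 0]
    - [[0.012, 0.24, 0], 0]
    - [[0.014, 0.28, 0], 0]
    - [[0.016, 0.32, 0], 0]
    - [[0.018, 0.36, 0], 0]
    - [[0.02, 0.4, 0], 0]
    - [[0.022, 0.435, 0], 0]
    - [[0.023, 0.46, 0], 0]
    - [[0.024, 0.475, 0], 0]
    - [[0.0245, 0.485, 0], 0]
    - [[0.0245, 0.485, 0], 0]
    - [[0.0245, 0.485, 0], 0]
    - [[0.0245, 0.485, 0], 0]
    - [[0.0245, 0.485, 0], 0]

```text
time: 6.4
position: [0.5371, 0.4167, 0.2011]
tool_rot: [2.222, 2.22, 0.001]
ft_force: [0.6, 0.1, -2.6]
grip_width: 0.657
```

Run:
```python
from h import *
s=snap('side','s1.png'); t=snap('top','t1.png'); p=s['pixels'][240:400,150:350]; q=t['pixels'][130:270,100:240]
cv2.imwrite('pics/c3.png',np.hstack([cv2.resize(p,(500,400)),cv2.resize(q,(300,300))[:,:].repeat(1,0) if 0 else cv2.copyMakeBorder(cv2.resize(q,(300,300)),0,100,0,0,0)]))
```

```text
(no output)
```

View pics/c3.png

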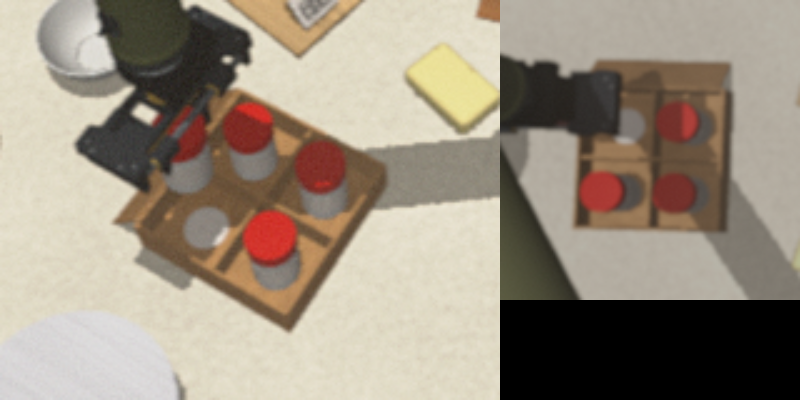

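The jar hangs upright over the disc in side crop (205,228), so I lower it gently.

Request:
carry_out:
  motion:
    - [[-0.001, 0.001, -0.02], 0]
    - [[-0.001, 0.001, -0.05], 0]
    - [[-0.001, 0.001, -0.08], 0]
    - [[-0.001, 0.001, -0.105], 0]
    - [[-0.001, 0.001, -0.12], 0]
    - [[-0.001, 0.001, -0.128], 0]
    - [[-0.001, 0.001, -0.132], 0]
    - [[-0.001, 0.001, -0.135], 0]
    - [[-0.001, 0.001, -0.137], 0]
    - [[-0.001, 0.001, -0.137], 0]
    - [[-0.001, 0.001, -0.137], 0]

```text
time: 7.6
position: [0.5362, 0.4197, 0.0649]
tool_rot: [2.22, 2.223, 0.004]
ft_force: [0.5, 0.7, 1.7]
grip_width: 0.659
```

Request:
carry_out:
  motion:
    - [[0, 0, 0], 0]
    - [[0, 0, 0], 0]
    - [[0, 0, 0], 0]
    - [[0, 0, 0], 0]
    - [[0, 0, 0], 0]
    - [[0, 0, 0], 0]
  grip: -0.8

```text
time: 8.2
position: [0.5355, 0.4191, 0.0635]
tool_rot: [-2.22, -2.223, 0.0]
ft_force: [-0.0, 0.4, -0.1]
grip_width: 0.893
```

Request:
carry_out:
  motion:
    - [[0, 0, 0.015], 0]
    - [[0, 0, 0.04], 0]
    - [[0, 0, 0.08], 0]
    - [[0, 0, 0.12], 0]
    - [[0, 0, 0.157], 0]
    - [[0, 0, 0.157], 0]
    - [[0, 0, 0.157], 0]

```text
time: 8.9
position: [0.5361, 0.4195, 0.223]
tool_rot: [2.22, 2.223, 0.006]
ft_force: [0.6, -0.0, -0.8]
grip_width: 0.904
```

Request:
carry_out:
  motion:
    - [[-0.004, -0.04, 0], -0.05]
    - [[-0.024, -0.845, 0], -0.471]
    - [[-0.024, -0.845, 0], -0.471]
    - [[-0.024, -0.845, 0], -0.471]
    - [[-0.024, -0.845, 0], -0.471]
    - [[-0.024, -0.845, 0], -0.471]
    - [[-0.024, -0.845, 0], -0.471]
    - [[-0.024, -0.845, 0], -0.471]
    - [[-0.024, -0.845, 0], -0.471]
    - [[-0.024, -0.845, 0], -0.471]
    - [[-0.024, -0.845, 0], -0.471]
    - [[-0.024, -0.845, 0], -0.471]
    - [[-0.024, -0.845, 0], -0.471]
    - [[-0.024, -0.845, 0], -0.471]
    - [[-0.024, -0.845, 0], -0.471]
    - [[-0.024, -0.845, 0], -0.471]
    - [[-0.024, -0.845, 0], -0.471]
    - [[-0.024, -0.845, 0], -0.471]
    - [[-0.024, -0.845, 0], -0.471]
    - [[-0.024, -0.845, 0], -0.471]
  grip: -1

```text
time: 10.9
position: [0.5119, -0.424, 0.2196]
tool_rot: [-2.674, -1.644, -0.001]
ft_force: [0.4, 0.3, 0.3]
grip_width: 0.997
```

```bash
cat > fit.py <<'E'
from h import *
def box(o,yaw,d,img,s,off):
    c,sn=np.cos(yaw),np.sin(yaw)
    T=lambda x,y,z:(proj(d,[o[0]+c*x-sn*y,o[1]+sn*x+c*y,z])+.5-off)*s
    q=np.array([T(-.09,-.017,.081),T(.085,-.017,.081),T(.085,.017,.081),T(-.09,.017,.081)])
    cv2.polylines(img,[q.round().astype(int)],True,(0,0,255),1)
    b=np.array([T(-.085,-.0375,0),T(.085,-.0375,0),T(.085,.0375,0),T(-.085,.0375,0)])
    cv2.polylines(img,[b.round().astype(int)],True,(0,255,0),1)
    cv2.circle(img,tuple(T(.016,0,.081).round().astype(int)),3,(255,0,0),-1)
    return img
E
cat > f1.py <<'E'
from fit import *
o=(.498,-.4178);yaw=-.471
from h import eyes
out=[]
t=dict(np.load('t1.npz' if 0 else 'top.npz')); s=dict(np.load('side.npz'))
for d,(u,v,w,h) in((t,(392,155,70,90)),(s,(335,115,70,70))):
    im=cv2.resize(d['pixels'][v:v+h,u:u+w],None,fx=5.5,fy=5.5,interpolation=cv2.INTER_CUBIC)
    im=box(o,yaw,d,im,5.5,np.array([u,v])); out.append(cv2.copyMakeBorder(im,0,500-im.shape[0],0,0,0))
cv2.imwrite('pics/c4.png',np.hstack(out))
E
python3 f1.py
```

```text
(no output)
```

View pics/c4.png

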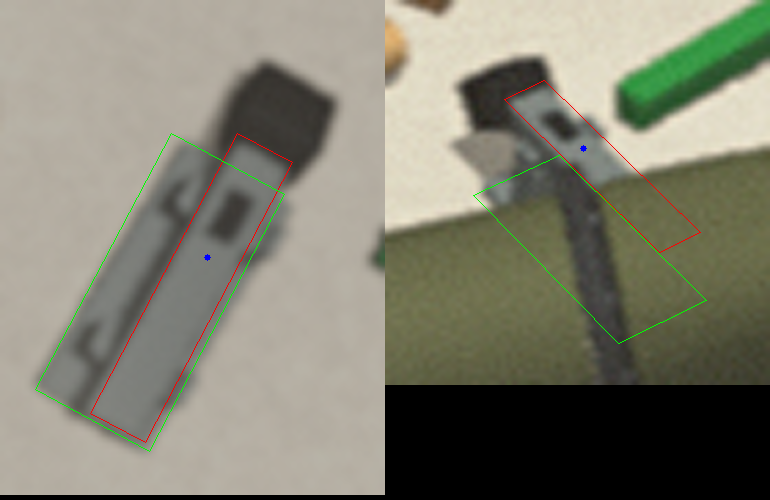

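The model outline agrees with the handle in both views (grip point at top-crop (207,257)), so I descend.

Request:
carry_out:
  motion:
    - [[0, 0, -0.04], 0]
    - [[0, 0, -0.08], 0]
    - [[0, 0, -0.115], 0]
    - [[0, 0, -0.14], 0]
    - [[0, 0, -0.16], 0]
    - [[0, 0, -0.173], 0]
    - [[0, 0, -0.173], 0]
    - [[0, 0, -0.173], 0]
    - [[0, 0, -0.173], 0]

```text
time: 11.8
position: [0.5125, -0.4262, 0.0492]
tool_rot: [2.675, 1.643, 0.002]
ft_force: [-0.4, 0.3, -0.1]
grip_width: 1.003
```

Request:
carry_out:
  motion:
    - [[0, 0, 0], 0]
    - [[0, 0, 0], 0]
    - [[0, 0, 0], 0]
    - [[0, 0, 0], 0]
    - [[0, 0, 0], 0]
    - [[0, 0, 0], 0]
    - [[0, 0, 0], 0]
    - [[0, 0, 0], 0]
    - [[0, 0, 0], 0]
    - [[0, 0, 0], 0]
  grip: 1
  squeeze: 30

```text
time: 12.8
position: [0.5116, -0.4256, 0.0475]
tool_rot: [-2.677, -1.644, -0.0]
ft_force: [0.6, 1.4, 0.5]
grip_width: 0.39
```

Request:
carry_out:
  motion:
    - [[0, 0, 0.005], 0]
    - [[0, 0, 0.02], 0]
    - [[0, 0, 0.045], 0]
    - [[0, 0, 0.075], 0]
    - [[0, 0, 0.1], 0]
    - [[0, 0, 0.115], 0]
    - [[0, 0, 0.12], 0]
    - [[0, 0, 0.12], 0]
    - [[0, 0, 0.12], 0]

```text
time: 13.7
position: [0.511, -0.4252, 0.1663]
tool_rot: [-2.676, -1.642, 0.001]
ft_force: [-0.1, -0.2, -2.7]
grip_width: 0.393
```

Request:
carry_out:
  motion:
    - [[-0.005, 0.01, 0], 0.02]
    - [[-0.012, 0.03, 0], 0.06]
    - [[-0.02, 0.06, 0], 0.1]
    - [[-0.028, 0.09, 0], 0.14]
    - [[-0.036, 0.12, 0], 0.19]
    - [[-0.045, 0.155, 0], 0.24]
    - [[-0.053, 0.19, 0], 0.29]
    - [[-0.062, 0.225, 0], 0.34]
    - [[-0.07, 0.26, 0], 0.39]
    - [[-0.077, 0.29, 0], 0.44]
    - [[-0.083, 0.32, 0], 0.48]
    - [[-0.087, 0.338, 0], 0.503]
    - [[-0.089, 0.348, 0], 0.5135]
    - [[-0.089, 0.348, 0], 0.5135]
    - [[-0.089, 0.348, 0], 0.5135]
    - [[-0.089, 0.348, 0], 0.5135]

```text
time: 15.3
position: [0.4227, -0.0793, 0.1675]
tool_rot: [2.175, 2.266, -0.001]
ft_force: [0.1, 0.3, -1.9]
grip_width: 0.389
```

Request:
carry_out:
  motion:
    - [[0, 0, -0.01], 0]
    - [[0, 0, -0.025], 0]
    - [[0, 0, -0.045], 0]
    - [[0, 0, -0.06], 0]
    - [[0, 0, -0.068], 0]
    - [[0, 0, -0.068], 0]
    - [[0, 0, -0.068], 0]

```text
time: 16.0
position: [0.4228, -0.0782, 0.0998]
tool_rot: [2.173, 2.269, -0.0]
ft_force: [0.6, 1.0, -1.1]
grip_width: 0.388
```

Run:
```python
from h import *
s=snap('side','s2.png'); t=snap('top','t2.png')
p=cv2.resize(s['pixels'][130:260,240:370],(400,400)); q=cv2.resize(t['pixels'][130:260,240:370],(400,400))
cv2.imwrite('pics/c5.png',np.hstack([p,q]))
print(get_state()['position'])
```

```text
[ 0.4231923  -0.07802225  0.1002935 ]
```

View pics/c5.png

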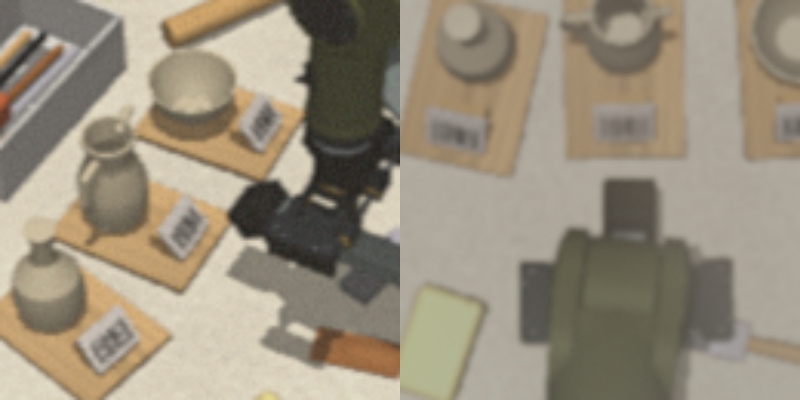

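Side view: the head faces the jug's ticket. Top view: the head's centreline (crop x about 630) lines up with the ticket's (about 627). Now I hold for well over a second.

Request:
carry_out:
  motion:
    - [[0, 0, 0], 0]
    - [[0, 0, 0], 0]
    - [[0, 0, 0], 0]
    - [[0, 0, 0], 0]
    - [[0, 0, 0], 0]
    - [[0, 0, 0], 0]
    - [[0, 0, 0], 0]
    - [[0, 0, 0], 0]
    - [[0, 0, 0], 0]
    - [[0, 0, 0], 0]
    - [[0, 0, 0], 0]
    - [[0, 0, 0], 0]
    - [[0, 0, 0], 0]
    - [[0, 0, 0], 0]
    - [[0, 0, 0], 0]

```text
time: 17.6
position: [0.4225, -0.0779, 0.0996]
tool_rot: [-2.172, -2.269, -0.0]
ft_force: [-0.1, -0.6, -2.0]
grip_width: 0.389
```

Run:
```python
from h import *
from scipy.spatial.transform import Rotation as R
s=get_state(); p=s['position']; M=R.from_rotvec(s['tool_rot']).as_matrix()
yaw=np.arctan2(M[1,0],M[0,0])-np.pi/2
Z=R.from_euler('z',yaw).as_matrix(); lens=p+Z@[.112,0,0]+[0,0,.019-.022]
a=np.radians(40); B=Z@R.from_euler('y',a).as_matrix()
T=np.array([.6035,-.0703,.038]); print('yaw',yaw,'lens',lens,'ticket in lens',B.T@(T-lens))
t=dict(np.load('top.npz')); print(ray(t,314.75,189,.11), abs(s['qd']).max(), s['time'])
```

```text
yaw 0.043746364287289285 lens [ 0.5343832  -0.07296042  0.09658865] ticket in lens [ 0.09064507 -0.00036477 -0.00042181]
[ 0.53739597 -0.07927704  0.11      ] 0.0012889207638497994 17.6
```

By kinematics the ticket centre lies 91 mm down the beam and under 1 mm off axis, and the picture agrees within a few mm. I retrace to the rest.

Request:
carry_out:
  motion:
    - [[0, 0, 0.01], 0]
    - [[0, 0, 0.03], 0]
    - [[0, 0, 0.05], 0]
    - [[0, 0, 0.065], 0]
    - [[0, 0, 0.068], 0]
    - [[0, 0, 0.068], 0]

```text
time: 18.2
position: [0.4229, -0.0779, 0.1682]
tool_rot: [2.172, 2.269, 0.002]
ft_force: [-0.0, -0.1, -2.3]
grip_width: 0.392
```

Request:
carry_out:
  motion:
    - [[0.002, -0.01, 0], -0.01]
    - [[0.006, -0.028, 0], -0.034]
    - [[0.012, -0.058, 0], -0.074]
    - [[0.019, -0.088, 0], -0.124]
    - [[0.027, -0.123, 0], -0.174]
    - [[0.036, -0.158, 0], -0.224]
    - [[0.044, -0.193, 0], -0.274]
    - [[0.053, -0.228, 0], -0.324]
    - [[0.061, -0.258, 0], -0.374]
    - [[0.069, -0.288, 0], -0.414]
    - [[0.077, -0.318, 0], -0.454]
    - [[0.084, -0.338, 0], -0.494]
    - [[0.089, -0.348, 0], -0.5135]
    - [[0.089, -0.348, 0], -0.5135]
    - [[0.089, -0.348, 0], -0.5135]
    - [[0.089, -0.348, 0], -0.5135]
    - [[0.089, -0.348, 0], -0.5135]

```text
time: 19.9
position: [0.5118, -0.4248, 0.1678]
tool_rot: [-2.676, -1.645, -0.002]
ft_force: [-0.7, 0.6, -1.9]
grip_width: 0.39
```

Request:
carry_out:
  motion:
    - [[0, 0, -0.02], 0]
    - [[0, 0, -0.045], 0]
    - [[0, 0, -0.07], 0]
    - [[0, 0, -0.09], 0]
    - [[0, 0, -0.103], 0]
    - [[0, 0, -0.111], 0]
    - [[0, 0, -0.116], 0]
    - [[0, 0, -0.119], 0]
    - [[0, 0, -0.12], 0]
    - [[0, 0, -0.12], 0]
    - [[0, 0, -0.12], 0]
    - [[0, 0, -0.12], 0]

```text
time: 21.1
position: [0.5117, -0.4261, 0.048]
tool_rot: [2.677, 1.643, 0.001]
ft_force: [-0.3, -0.1, -2.8]
grip_width: 0.388
```

Request:
carry_out:
  motion:
    - [[0, 0, -0.001], 0]
    - [[0, 0, -0.001], 0]
    - [[0, 0, -0.002], 0]
    - [[0, 0, -0.002], 0]
    - [[0, 0, -0.002], 0]

```text
time: 21.6
position: [0.5118, -0.4261, 0.0475]
tool_rot: [2.677, 1.643, 0.002]
ft_force: [-2.5, 3.8, 9.7]
grip_width: 0.394
```

Seated: the force turned upward. Release, rise and check.

Request:
carry_out:
  motion:
    - [[0, 0, 0.001], 0]
    - [[0, 0, 0.001], 0]
    - [[0, 0, 0.001], 0]
    - [[0, 0, 0.001], 0]
    - [[0, 0, 0.001], 0]
    - [[0, 0, 0.001], 0]
    - [[0, 0, 0.001], 0]
    - [[0, 0, 0.001], 0]
  grip: -1

```text
time: 22.4
position: [0.5115, -0.4259, 0.0465]
tool_rot: [-2.677, -1.643, -0.0]
ft_force: [0.4, 0.3, -0.2]
grip_width: 0.973
```

Request:
carry_out:
  motion:
    - [[0, 0, 0.02], 0]
    - [[0, 0, 0.06], 0]
    - [[0, 0, 0.1], 0]
    - [[0, 0, 0.14], 0]
    - [[0, 0, 0.18], 0]
    - [[0, 0.04, 0.18], 0]
    - [[0, 0.09, 0.18], 0]
    - [[0, 0.14, 0.18], 0]
    - [[0, 0.19, 0.18], 0]
    - [[0, 0.24, 0.18], 0]
    - [[0, 0.29, 0.18], 0]
    - [[0, 0.34, 0.18], 0]
    - [[0, 0.39, 0.18], 0]
    - [[0, 0.39, 0.18], 0]
    - [[0, 0.39, 0.18], 0]

```text
time: 23.9
position: [0.5115, -0.0348, 0.2266]
tool_rot: [2.675, 1.648, 0.0]
ft_force: [-0.3, -0.6, -0.9]
grip_width: 0.999
```

Run:
```python
from fit import *
t=snap('top','t3.png'); s=snap('side','s3.png')
u,v=392,155; im=cv2.resize(t['pixels'][v:v+90,u:u+70],None,fx=4.4,fy=4.4,interpolation=cv2.INTER_CUBIC)
im=box((.498,-.4178),-.471,t,im,4.4,np.array([u,v]))
q=cv2.resize(s['pixels'][100:400,180:480],(396,396)); cv2.imwrite('pics/c6.png',np.hstack([im,q]))
cut=(t['pixels'][160:245,130:214]).astype(int); m=((cut[...,2]>130)&(cut[...,1]<80)&(cut[...,0]<80)).astype(np.uint8)
n,l,st,ce=cv2.connectedComponentsWithStats(m)
for k in range(1,n):
    if st[k,4]>60: print(st[k,4],ray(t,*(ce[k]+[130,160]),.094).round(4))
print(get_state()['grip_width'])
```

```text
285 [0.5366 0.421  0.094 ]
285 [0.536  0.3177 0.094 ]
291 [0.4364 0.4177 0.094 ]
286 [0.4366 0.3177 0.094 ]
0.9971608772948973
```

View pics/c6.png

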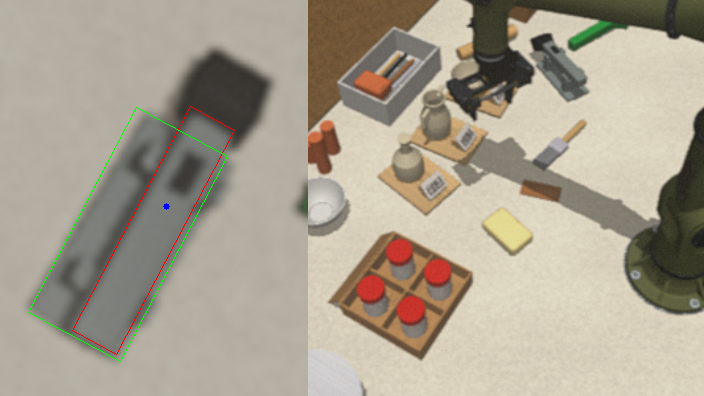

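The scanner outline sits on its original place (crop (166,206)). All four carton jars stand upright, and the placed jar is 3 mm from the cell centre. I hand in.

```bash
python3 -c "
from bench import ticket; print(ticket.close_job())"
```

```text
the job is handed in; nothing more can be done
None
```

The job is done and handed in after about 24 s of robot time; no verdict was reported. I put the glaze jar in the carton's empty cell, scanned the jug's ticket, and laid the scanner back on its rest.

- **Jar:** it stands upright and released, about 3 mm from the free cell's centre. The other three carton jars measured within about 1 mm of where they started.
- **Scan:** I held the scanner still for about 1.6 s, squarely facing the jug's ticket from about 91 mm. The arm's position put the beam under 1 mm from the ticket's middle. A rough picture reading put the head up to 6 mm to one side, still inside the 18 mm allowed.
- **Scanner return:** it lies on its rest, matching the outline drawn from its first position. The last check was only by eye from above and the side. On setting it down I pressed a further 2 mm to seat it, which gave a brief contact force of about 10 N.
- **Bystanders:** the sponge, brush, rib, boards and pots looked undisturbed in the last side picture; I did not measure them again.

No check failed.

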